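# Unhook the square bin from the hanging board

## Task

Two grey sheet-metal holders hang by keyhole slots from screws on the small wooden hanging board. Take down the square, box-shaped bin: lift it straight up until the screw head sits in the wide part of its keyhole, pull it off the screw away from the board, then set it down upright on the floor of the empty dark felt-lined tray that lies at the front left of the bench (not the one back among the card trays) and let go, without dropping it. Leave the round cup hanging on its screw.

Things in the scene. Friction and masses are not known exactly. Their poses are not given: they have to be found in the camera images.
- bin_center (a point): Centre of the square bin, half-way up: open grey box 70 deep (x) x 54 wide (y) x 75 tall, walls 3, 0.14 kg; x points to the board. Its back wall, 35 mm behind this point and 20 mm taller than the rim, has the keyhole: slot 9 wide with the screw at its top end, below it an opening 30 wide, 38 tall. The screw head passes once the bin is raised 29 to 50 mm (40 best). Grasp across the 54 mm from above
- hang_board: Fixed upright wooden board 270 wide, 152 tall, its foot 14 mm in front; origin on the bench under the middle of its front face, x into the board (pull off along -x), y left along it, z up. Two screws stand out of the face at height 135, 65 mm left and right of the middle: shank 6, head 13 across and ending 9 mm in front of the face. The bin hangs on either one
- cup_center (a point): The other holder, to be left hanging on the other screw: round open grey cup 52 mm across, 75 tall, on the same keyhole back plate (54 wide, 95 tall). The point is half-way up the cup, 35 mm in front of the plate's back face
- felt_tray: Fixed shallow dark tray, grey felt inside: 165 (x) by 125 (y) mm, walls 28 mm high and 2 to 3 mm thick. Origin at the centre of its underside, on the bench; the felt floor is 5 mm above it. It lies at the front of the bench, left of the board; a like tray among the card trays along the back is not meant

How it is judged:
By the outcome, as a careful person would: the job done as asked, in the order asked, and still so for the second after the job is handed in, with the robot touching nothing.
It also fails if it takes over 38 s, if anything falls off the work surface, if the arm or the gripper's body presses on something with over 40 N, if the wrist force passes 120 N, or if a joint passes its speed limit or range.

## Robot

A 6-joint arm with a two-finger parallel gripper is mounted at the origin on a cart in front of the work surface, level with it; the furniture and walls round the work are solid. World frame = base frame: x ahead of the robot, y to its left, z up, the work surface at z = 0. Lengths are in m, angles in rad, forces in N, time in s.
With the tool pointing down it reaches from about 0.35 to 0.775 m from the base axis. Payload 7.3 kg.
Tool frame: the origin (TCP) lies at the very end of the fingers, on their centre line; the grasp point (between the pads) lies 19 mm behind it; z points along the fingers, y is the line along which they close (so a half turn about z gives the same grasp; the last joint's range is limited). The gripper opens to 92 mm and grips with 3 to 60 N. Pads are 19 mm wide; open, the fingers measure 130 mm over their backs; the gripper's body (75 mm by 190 mm) begins 47 mm behind the grasp point.
Start: joints at [-1.472, 0.342, 1.524, -0, 1.275, -0.146], TCP at [0.127, -0.509, 0.227] pointing down, gripper open.
Joint ranges: [-2.53, 2.53], [-0.77, 2.02], [0.04, 2.7], [-1, 4.14], [0.28, 2.66], [-3.11, 3.11]. Speed limits (rad/s): [2.57, 2.57, 3.14, 3.14, 3.14, 3.14].

## Interface

Orientations are given as [roll, pitch, yaw] about the fixed x, y, z axes, in that order (R = Rz(yaw) Ry(pitch) Rx(roll)).
In Python, from cell import robot gives the robot as it stands. The module is installed in compiled form; this text tells all that it offers.
- The arm moves only by the tool arm_command, never from a script. Its argument "moves" is a list of rows, each a list of 3 entries, a list of its own where there are three numbers: the shift along the tool's x, y, z in m, then the turn, a rotation vector about the tool's x, y, z in rad, then the finger opening in m, from 0 to 0.0918. In form: [[[dx, dy, dz], [ax, ay, az], claw], ...]. A call has exactly 5 rows; each row is the pose to reach, as a shift and turn from the pose commanded when the call began, along the tool's axes at that moment; what a row does not reach only later rows make up. A row lasts 1/10 s, in which the tool goes at most 50 mm and 8.59 degrees, less where a joint would pass 70% of its speed; a pose out of reach is approached as far as the arm can. A call with a gripper value outside its range is refused whole. The fingers move at their own pace and stop on an object; "squeeze" is the grip in N (left out, the last holds). Time passes only in rows, so rows that repeat a pose let the fingers close, or fill a call up. It gives the time, the measured TCP pose, the force, the opening and the grip force at its end, in the units of the state.
- robot.observe(): the state, without advancing time (a new reading comes with each control period).
- robot.read_camera(name): name is "scene" or "top" or "wrist"; returns the picture (384x512x3 uint8, red, green, blue); there is no depth.
- robot.camera_model(name): a dict with "fx", "fy", "cx", "cy" (pixels), "k1" (the pictures are not rectified: a ray, as slopes to the right and down, at radius r is drawn at 1 + k1 r^2 times it, then the intrinsics apply), "R" (3x3) and "t" (3): a world point X has camera coordinates R X + t. Camera axes: x right, y down, z forward; pixel columns grow to the right and rows downward; lengths in m; the calibration is good to about 2 mm. A picture is of the moment at which its call begins: read the wrist's pose just before it. camera_model takes no time and is no camera call; for the wrist camera it gives the pose at the moment of the call.
- robot.hand_in(): hands the job in; it is judged then, once.
The state is a dict: "time": time; "qpos": joint angles; "qvel": joint speeds; "joint_efforts": joint torques, N m; "tool_pos": TCP position; "tool_rot": TCP orientation; "contact_force": force on the tool from outside, world axes, zero at the start; "torque": the same for the moment, N m; "opening": finger opening in m; "grip_force": force on a finger pad.
Only numpy, scipy, OpenCV 4.12 (cv2) and the standard library are available. Lean on these libraries where they do the work, as an engineer would, in place of code of your own. Each camera call takes 0.05 s, during which the arm holds its last target. There are 200 camera calls.

## Working session

There is one attempt and no reset: what is moved stays moved. The work goes in short steps, Python scripts to look and compute and a tool call to move; the robot and the scene stay as the last step left them, time stands still between calls to the robot, and variables do not carry over. Pictures are saved under pics/ and viewed, at most 10 in all, crops included, and the job is handed in when it is done.

Besides the shell and the picture viewer there is one more tool, called after "Request:" in YAML: its name, and indented under it one key for each argument. arm_command: Moves the arm, as the interface text tells. Its arguments: {"type":"object","properties":{"moves":{"type":"array"},"squeeze":{"type":"number"}},"required":["moves"]}

```bash
mkdir -p pics
cat > h.py <<'E'
import numpy as np, cv2
from cell import robot
from scipy.spatial.transform import Rotation as Ro
def K(m): return np.array([[m['fx'],0,m['cx']],[0,m['fy'],m['cy']],[0,0,1.]])
def proj(m,X):
    X=np.atleast_2d(np.array(X,float)); r,_=cv2.Rodrigues(np.array(m['R']))
    return cv2.projectPoints(X,r,np.array(m['t'],float),K(m),np.array([m['k1'],0,0,0,0.]))[0].reshape(-1,2)
def ray(m,uv):
    x=(uv[0]-m['cx'])/m['fx'];y=(uv[1]-m['cy'])/m['fy'];s=1
    for _ in range(30): s=1+m['k1']*((x/s)**2+(y/s)**2)
    R=np.array(m['R']);t=np.array(m['t']); return -R.T@t, R.T@np.array([x/s,y/s,1])
def atz(m,uv,z):
    c,d=ray(m,uv); return c+d*(z-c[2])/d[2]
def snap(n,f,crop=None,s=1):
    im=robot.read_camera(n)[:,:,::-1]; cv2.imwrite('pics/'+n+f+'_raw.png',im)
    if crop: a,b,c,d=crop; im=im[b:d,a:c]
    cv2.imwrite('pics/'+n+f+'.png',cv2.resize(im,None,fx=s,fy=s,interpolation=cv2.INTER_CUBIC))
E
python3 - <<'E'
from h import *
s=robot.observe();print(s['time'],s['tool_pos'],s['tool_rot'])
for n in('scene','top'):
    snap(n,'0',None,1.5); m=robot.camera_model(n); print(n,m)
print(robot.camera_model('wrist'))
E
```

```text
0.0 [ 0.12722019 -0.50896364  0.22605529] [-3.14012843e+00 -2.18003789e-04  2.44793521e-01]
scene {'fx': 390.5810168913296, 'fy': 390.5810168913296, 'cx': 256.9860313852367, 'cy': 187.36288447124656, 'k1': -0.0881982328674633, 'R': array([[-0.84914682, -0.52784029,  0.01828381],
       [-0.38271347,  0.59108366, -0.71003557],
       [ 0.36397812, -0.60992191, -0.7039284 ]]), 't': array([0.49360826, 0.19752452, 0.91459872])}
top {'fx': 465.97735144850014, 'fy': 465.97735144850014, 'cx': 254.36603040167932, 'cy': 189.72622287276403, 'k1': -0.05595463054302275, 'R': array([[ 0.02288032, -0.99960628, -0.01624124],
       [-0.98696779, -0.01999676, -0.15967065],
       [ 0.15928301,  0.01968289, -0.98703673]]), 't': array([0.08371492, 0.54371748, 1.25414335])}
{'fx': 281.7982699729156, 'fy': 281.7982699729156, 'cx': 256.75772023818314, 'cy': 190.21940986438534, 'k1': 0.017755753143405145, 'R': array([[ 0.24194633, -0.97028889, -0.00120401],
       [-0.93685162, -0.23393118,  0.25997161],
       [-0.25252922, -0.0617712 , -0.96561551]]), 't': array([-0.52408546, -0.03225171,  0.38845586])}
```

View pics/scene0.png

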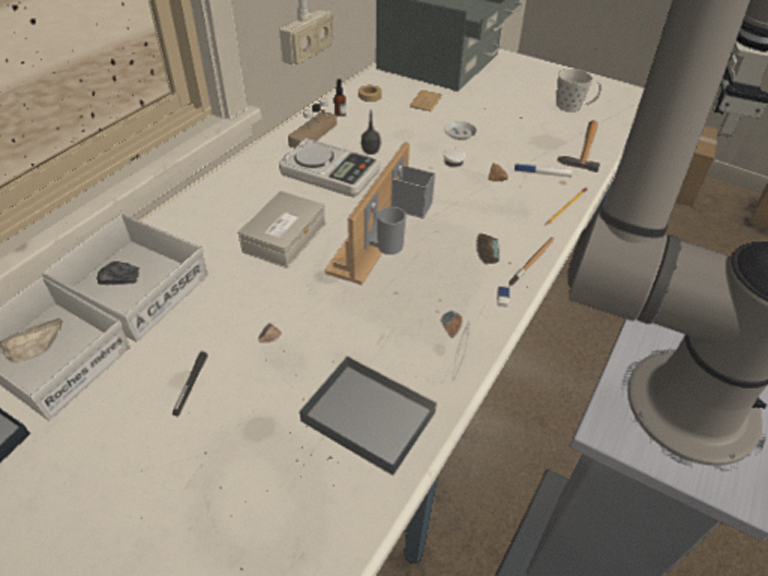

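View pics/top0.png

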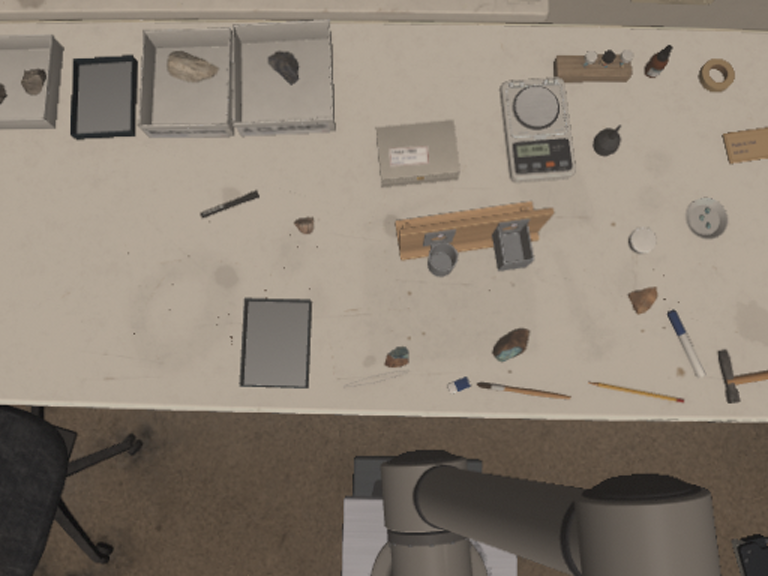

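The bin hangs on the right-hand screw (top ~(513,245) at 1.5x) and the cup on the left (~(441,258)). The front tray is at top ~(277,343), and the back tray at (104,97) is not the one. I'll enlarge these areas.

Run:
```python
import cv2
a=cv2.imread('pics/top0_raw.png')[125:185,255:375]; b=cv2.imread('pics/scene0_raw.png')[90:190,210:300]
cv2.imwrite('pics/a.png',cv2.resize(a,None,fx=6,fy=6,interpolation=2)); cv2.imwrite('pics/b.png',cv2.resize(b,None,fx=6,fy=6,interpolation=2))
```

```text
(no output)
```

View pics/a.png

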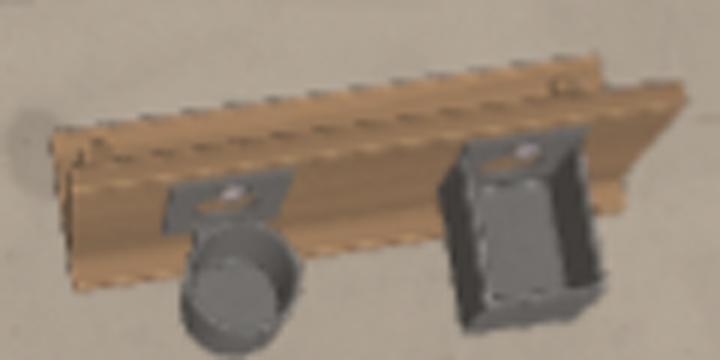

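View pics/b.png

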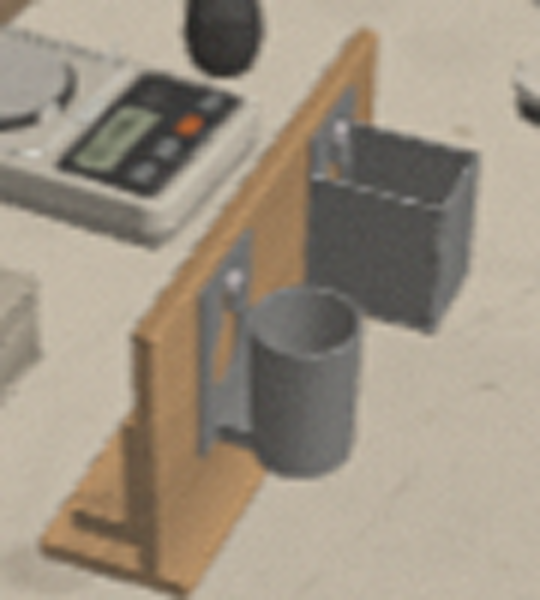

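```bash
cat > fit.py <<'E'
from h import *
from scipy.optimize import least_squares
T=robot.camera_model('top');S=robot.camera_model('scene')
ct=lambda u,v:(255+(u+.5)/6-.5,125+(v+.5)/6-.5); cs=lambda u,v:(210+(u+.5)/6-.5,90+(v+.5)/6-.5)
L=[(T,ct(233,192),(-.007,.065,.135)),(T,ct(526,153),(-.007,-.065,.135)),(T,ct(73,190),(0,.135,.152)),(T,ct(685,98),(0,-.135,.152)),
(S,cs(234,280),(-.007,.065,.135)),(S,cs(342,130),(-.007,-.065,.135)),(S,cs(157,337),(0,.135,.152)),(S,cs(376,38),(0,-.135,.152))]
def W(p,X): return Ro.from_euler('z',p[2]).apply(X)+[p[0],p[1],0]
def f(p,L=L): return np.concatenate([proj(m,W(p,X))[0]-uv for m,uv,X in L])
r=least_squares(f,[.5,-.1,.1],loss='soft_l1');print('board',r.x,np.degrees(r.x[2]),f(r.x).round(1))
B=[(T,ct(487,302),(-.035,.027,0)),(T,ct(605,287),(-.035,-.027,0)),(S,cs(312,180),(.032,.027,0)),(S,cs(440,210),(-.035,.027,0)),(S,cs(478,152),(-.035,-.027,0)),(S,cs(360,125),(.032,-.027,0)),(S,cs(432,331),(-.035,.027,-.075)),(T,ct(465,332),(-.035,.027,-.075))]
def g(q):
    return np.concatenate([proj(m,[*(Ro.from_euler('z',q[3]).apply(X)+q[:3])])[0]-uv for m,uv,X in B])
b=least_squares(g,[.5,-.1,.1,r.x[2]],loss='soft_l1');print('bin rim',b.x,g(b.x).round(1))
print('bin local',Ro.from_euler('z',-r.x[2]).apply(b.x[:3]-[r.x[0],r.x[1],0]))
for c in [(241,299),(311,299),(310,388),(240,387)]: print('tray',atz(T,((c[0]+.5)/1.5-.5,(c[1]+.5)/1.5-.5),.028))
for c in [(348,358),(436,405),(394,469),(301,411)]: print('trayS',atz(S,((c[0]+.5)/1.5-.5,(c[1]+.5)/1.5-.5),.028))
E
python3 fit.py
```

```text
board [ 0.63348462 -0.06922848  0.17167431] 9.836213503753669 [-0.1  0.6 -0.  -0.2 -0.2  0.8  0.6  0.8 -0.2 -0.1 -0.8 -0.1 -0.7 -0.2
 -0.1 -1.9]
bin rim [ 0.61043395 -0.14172482  0.12122585  0.14190021] [ 0.3  0.5  0.9  0.5 -0.4 -0.6 -0.2  0.2  0.1  0.2 -1.3 -0.8 -0.4  0.7
 -0.3  0.6]
bin local [-0.03509655 -0.06749286  0.12122585]
tray [0.51200142 0.36065293 0.028     ]
tray [0.51477564 0.22820231 0.028     ]
tray [0.34909963 0.22372936 0.028     ]
tray [0.34766044 0.35374616 0.028     ]
trayS [0.50676635 0.23526406 0.028     ]
trayS [0.3454103  0.23741695 0.028     ]
trayS [0.34444366 0.36039576 0.028     ]
trayS [0.50936959 0.3548551  0.028     ]
```

```bash
cat > go.py <<'E'
import sys
from h import *
def go(p,yaw):
    s=robot.observe();R=Ro.from_euler('xyz',s['tool_rot'])
    print('t',s['time'],'d',R.inv().apply(np.array(p)-s['tool_pos']).round(4),'rot',(R.inv()*Ro.from_euler('xyz',[np.pi,0,yaw])).as_rotvec().round(4),'F',np.round(s['contact_force'],1),s['opening'])
if __name__=='__main__': a=list(map(float,sys.argv[1:])); go(a[:3],a[3])
E
python3 go.py .585 -.144 .24 .172
```

```text
t 0.1 d [ 0.5326 -0.2432 -0.0134] rot [-0.0013 -0.0001  0.0728] F [-0.3  0.5 -0.3] 0.09177099479511883
```

Request:
arm_command:
  moves:
    - [[0.03,-0.014,-0.003],[0,0,0.02],0.09]
    - [[0.07,-0.032,-0.01],[0,0,0.04],0.09]
    - [[0.115,-0.052,-0.013],[0,0,0.06],0.09]
    - [[0.16,-0.073,-0.013],[0,0,0.073],0.09]
    - [[0.205,-0.093,-0.013],[0,0,0.073],0.09]

```text
time: 0.6
tool_pos: [0.3047, -0.3679, 0.2396]
tool_rot: [-3.141, 0.0, 0.171]
contact_force: [0.5, -0.2, -0.4]
opening: 0.0899
grip_force: 0.0
```

```bash
python3 go.py .585 -.144 .24 .172
```

```text
t 0.6 d [ 3.143e-01 -1.730e-01 -3.000e-04] rot [-0.0002  0.     -0.0012] F [ 0.5 -0.2 -0.4] 0.08991054136186093
```

Request:
arm_command:
  moves:
    - [[0.042,-0.023,0],[0,0,0],0.09]
    - [[0.084,-0.046,0],[0,0,0],0.09]
    - [[0.126,-0.069,0],[0,0,0],0.09]
    - [[0.168,-0.092,0],[0,0,0],0.09]
    - [[0.21,-0.115,0],[0,0,0],0.09]

```text
time: 1.1
tool_pos: [0.492, -0.2186, 0.2395]
tool_rot: [-3.141, 0.001, 0.172]
contact_force: [0.7, -0.8, 1.0]
opening: 0.0903
grip_force: 0.0
```

Request:
arm_command:
  moves:
    - [[0.04,-0.022,0],[0,0,0],0.09]
    - [[0.075,-0.042,0],[0,0,0],0.09]
    - [[0.095,-0.053,0],[0,0,0],0.09]
    - [[0.104,-0.058,0],[0,0,0],0.09]
    - [[0.104,-0.058,0],[0,0,0],0.09]

```text
time: 1.6
tool_pos: [0.5836, -0.1447, 0.239]
tool_rot: [-3.141, 0.001, 0.173]
contact_force: [0.2, -0.3, 0.0]
opening: 0.09
grip_force: 0.0
```

```bash
python3 - <<'E'
from h import *
m=robot.camera_model('wrist'); snap('wrist','1',None,1.5)
b=Ro.from_euler('z',.172)
P=[b.apply([x,y,z])+[.6335,-.0692,0] for x,y,z in [(-.07,-.038,.121),(-.07,-.092,.121),(-.007,-.065,.135),(0,.135,.152),(0,-.135,.152)]]
print((proj(m,P)*1.5).round())
E
python3 go.py .610 -.140 .14 .172
```

```text
[[344. 290.]
 [424. 290.]
 [384. 196.]
 [ 23. 183.]
 [509. 185.]]
t 1.65 d [ 0.0277 -0.0008  0.0992] rot [-0.0001  0.0012  0.0003] F [-0.8 -0.1 -0. ] 0.09023510449960763
```

View pics/wrist1.png

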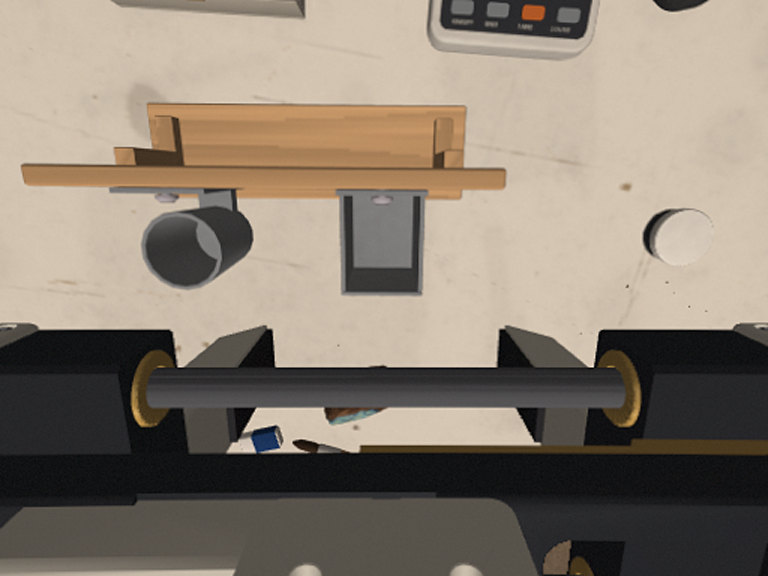

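The wrist view shows the bin's front rim at x 341–424, y 295, and the board's front edge at y≈188. That puts them about 2.5 mm nearer than predicted, with the yaw correct. Next I go over the bin and descend.

Request:
arm_command:
  moves:
    - [[0.012,-0.001,0.01],[0,0,0],0.09]
    - [[0.025,-0.0015,0.035],[0,0,0],0.09]
    - [[0.025,-0.0015,0.065],[0,0,0],0.09]
    - [[0.025,-0.0015,0.09],[0,0,0],0.09]
    - [[0.025,-0.0015,0.1],[0,0,0],0.09]

```text
time: 2.15
tool_pos: [0.6061, -0.14, 0.1364]
tool_rot: [-3.139, 0.004, 0.17]
contact_force: [0.3, -0.4, -0.4]
opening: 0.09
grip_force: 0.0
```

Request:
arm_command:
  moves:
    - [[0,0,0.012],[0,0,0],0.09]
    - [[0,0,0.025],[0,0,0],0.09]
    - [[0,0,0.038],[0,0,0],0.09]
    - [[0,0,0.046],[0,0,0],0.09]
    - [[0,0,0.046],[0,0,0],0.09]

```text
time: 2.65
tool_pos: [0.6072, -0.1394, 0.0925]
tool_rot: [-3.141, 0.002, 0.172]
contact_force: [-0.2, 0.4, -0.0]
opening: 0.0902
grip_force: 0.0
```

Request:
arm_command:
  moves:
    - [[0,0,0],[0,0,0],0.075]
    - [[0,0,0],[0,0,0],0.068]
    - [[0,0,0],[0,0,0],0.062]
    - [[0,0,0],[0,0,0],0.058]
    - [[0,0,0],[0,0,0],0.055]
  squeeze: 15

```text
time: 3.15
tool_pos: [0.6079, -0.1395, 0.094]
tool_rot: [3.141, -0.0, 0.172]
contact_force: [-1.8, 1.3, 0.2]
opening: 0.0565
grip_force: 0.6
```

Request:
arm_command:
  moves:
    - [[0,0,0],[0,0,0],0.05]
    - [[0,0,0],[0,0,0],0.045]
    - [[0,0,0],[0,0,0],0.045]
    - [[0,0,0],[0,0,0],0.045]
    - [[0,0,0],[0,0,0],0.045]
  squeeze: 20

```text
time: 3.65
tool_pos: [0.6077, -0.1395, 0.0937]
tool_rot: [-3.141, 0.0, 0.172]
contact_force: [-1.4, 0.8, 1.5]
opening: 0.0541
grip_force: 20.0
```

Gripped on the 54 mm width. Now I lift 40 mm.

Request:
arm_command:
  moves:
    - [[0,0,-0.003],[0,0,0],0.045]
    - [[0,0,-0.008],[0,0,0],0.045]
    - [[0,0,-0.013],[0,0,0],0.045]
    - [[0,0,-0.018],[0,0,0],0.045]
    - [[0,0,-0.022],[0,0,0],0.045]
  squeeze: 25

```text
time: 4.15
tool_pos: [0.6078, -0.1397, 0.1162]
tool_rot: [3.141, -0.0, 0.172]
contact_force: [-1.2, 0.2, -1.3]
opening: 0.0537
grip_force: 25.0
```

Request:
arm_command:
  moves:
    - [[0,0,-0.005],[0,0,0],0.045]
    - [[0,0,-0.01],[0,0,0],0.045]
    - [[0,0,-0.015],[0,0,0],0.045]
    - [[0,0,-0.018],[0,0,0],0.045]
    - [[0,0,-0.018],[0,0,0],0.045]

```text
time: 4.65
tool_pos: [0.6078, -0.1397, 0.1343]
tool_rot: [3.141, -0.0, 0.172]
contact_force: [-0.4, 0.0, -0.9]
opening: 0.0537
grip_force: 25.0
```

```bash
python3 - <<'E'
from h import *
snap('scene','2',(200,70,310,190),5)
E
python3 go.py .608 -.1395 .134 .172
```

```text
t 4.7 d [ 0.0002 -0.0001 -0.    ] rot [ 0.0003 -0.0002 -0.0002] F [-0.7  0.3 -0.2] 0.053926019802809304
```

View pics/scene2.png

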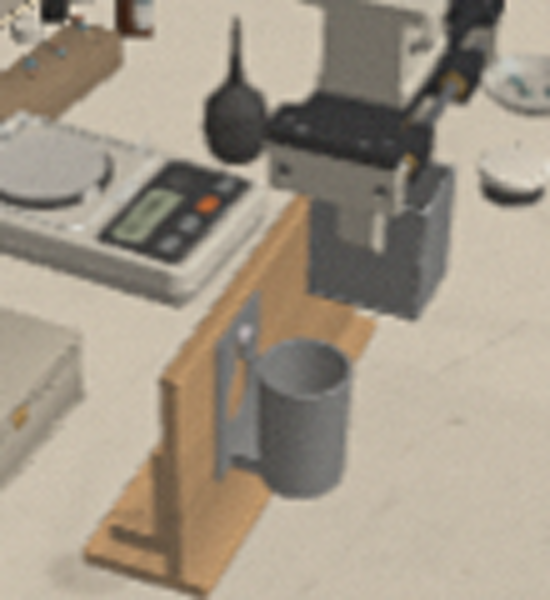

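The bin is held and raised 40 mm (at about (380,250) in the crop), and the cup still hangs. Now I pull off gently along -x.

Request:
arm_command:
  moves:
    - [[-0.003,0,0],[0,0,0],0.045]
    - [[-0.006,0,0],[0,0,0],0.045]
    - [[-0.009,0,0],[0,0,0],0.045]
    - [[-0.012,0,0],[0,0,0],0.045]
    - [[-0.015,0,0],[0,0,0],0.045]

```text
time: 5.2
tool_pos: [0.5928, -0.1422, 0.1337]
tool_rot: [3.141, -0.0, 0.172]
contact_force: [-0.5, 0.3, -1.4]
opening: 0.0541
grip_force: 25.0
```

Request:
arm_command:
  moves:
    - [[-0.008,0,0],[0,0,0],0.045]
    - [[-0.02,0,0],[0,0,0],0.045]
    - [[-0.035,0,0],[0,0,0],0.045]
    - [[-0.05,0,-0.01],[0,0,0],0.045]
    - [[-0.065,0,-0.025],[0,0,0],0.045]

```text
time: 5.7
tool_pos: [0.5273, -0.1531, 0.1581]
tool_rot: [-3.14, 0.002, 0.172]
contact_force: [-0.3, -0.5, -0.6]
opening: 0.054
grip_force: 25.0
```

Request:
arm_command:
  moves:
    - [[-0.01,0,-0.015],[0,0,0],0.045]
    - [[-0.015,0,-0.03],[0,0,0],0.045]
    - [[-0.02,0,-0.045],[0,0,0],0.045]
    - [[-0.02,0,-0.055],[0,0,0],0.045]
    - [[-0.02,0,-0.055],[0,0,0],0.045]

```text
time: 6.2
tool_pos: [0.5098, -0.157, 0.2152]
tool_rot: [3.14, -0.003, 0.172]
contact_force: [-0.0, 0.9, -1.0]
opening: 0.0538
grip_force: 25.0
```

```bash
python3 go.py .43 .294 .21 .01
```

```text
t 6.2 d [-0.0016 -0.458   0.0043] rot [ 0.0017 -0.0028  0.1616] F [-0.   0.9 -1. ] 0.053816884549087604
```

Request:
arm_command:
  moves:
    - [[0,-0.02,0],[0,0,0],0.045]
    - [[0,-0.05,0],[0,0,0.03],0.045]
    - [[0,-0.09,0],[0,0,0.06],0.045]
    - [[0,-0.13,0],[0,0,0.08],0.045]
    - [[0,-0.17,0],[0,0,0.1],0.045]

```text
time: 6.7
tool_pos: [0.4795, 0.0123, 0.2128]
tool_rot: [-3.141, 0.001, 0.071]
contact_force: [1.1, -0.5, -1.0]
opening: 0.0538
grip_force: 25.0
```

```bash
python3 go.py .43 .294 .21 .01
```

```text
t 6.7 d [-0.0295 -0.2845  0.0029] rot [-0.0002  0.0012  0.0606] F [ 1.1 -0.5 -1. ] 0.053751848945811774
```

Request:
arm_command:
  moves:
    - [[-0.004,-0.04,0],[0,0,0.02],0.045]
    - [[-0.008,-0.08,0],[0,0,0.04],0.045]
    - [[-0.012,-0.12,0],[0,0,0.06],0.045]
    - [[-0.016,-0.16,0],[0,0,0.06],0.045]
    - [[-0.02,-0.195,0],[0,0,0.06],0.045]

```text
time: 7.2
tool_pos: [0.4454, 0.2058, 0.2128]
tool_rot: [3.141, 0.001, 0.012]
contact_force: [0.3, -0.5, -1.1]
opening: 0.0541
grip_force: 25.0
```

```bash
python3 go.py .43 .294 .21 .01
```

```text
t 7.2 d [-0.0143 -0.0884  0.0028] rot [0.0001 0.001  0.0024] F [ 0.3 -0.5 -1.1] 0.05409472507738019
```

Request:
arm_command:
  moves:
    - [[-0.005,-0.03,0],[0,0,0],0.045]
    - [[-0.009,-0.058,0],[0,0,0],0.045]
    - [[-0.013,-0.078,0],[0,0,0],0.045]
    - [[-0.015,-0.088,0],[0,0,0],0.045]
    - [[-0.015,-0.088,0],[0,0,0],0.045]

```text
time: 7.7
tool_pos: [0.4297, 0.2925, 0.2129]
tool_rot: [3.141, 0.001, 0.014]
contact_force: [-0.3, 0.0, -0.3]
opening: 0.0536
grip_force: 25.0
```

```bash
python3 - <<'E'
from h import *
snap('top','3',(130,150,330,290),4)
T=robot.camera_model('top')
q=lambda u,v:(130+(u+.5)/4-.5,150+(v+.5)/4-.5)
E
python3 go.py .43 .294 .21 .01
```

```text
t 7.75 d [ 0.     -0.0024  0.003 ] rot [0.0009 0.0008 0.0028] F [ 0.1 -0.5 -1.5] 0.05407155069175422
```

View pics/top3.png

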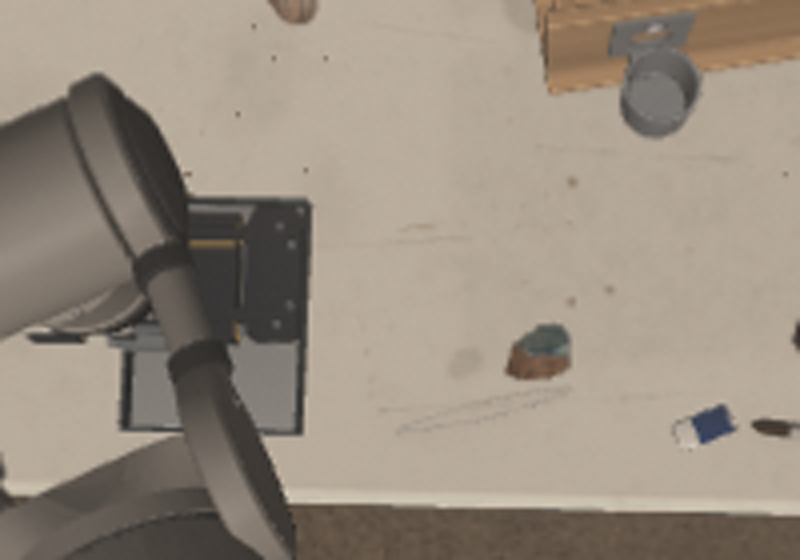

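The gripper is over the front tray (tray right edge at x≈305, rows 200–432), and the cup is still hanging at (660,90). I descend to about 10 mm above the floor.

Request:
arm_command:
  moves:
    - [[0,-0.001,0.012],[0,0,0],0.045]
    - [[0,-0.001,0.035],[0,0,0],0.045]
    - [[0,-0.001,0.06],[0,0,0],0.045]
    - [[0,-0.001,0.085],[0,0,0],0.045]
    - [[0,-0.001,0.105],[0,0,0],0.045]

```text
time: 8.25
tool_pos: [0.4298, 0.2912, 0.1065]
tool_rot: [3.14, 0.002, 0.01]
contact_force: [0.5, 0.3, -1.3]
opening: 0.0534
grip_force: 25.0
```

Request:
arm_command:
  moves:
    - [[0,0,0.014],[0,0,0],0.045]
    - [[0,0,0.025],[0,0,0],0.045]
    - [[0,0,0.034],[0,0,0],0.045]
    - [[0,0,0.042],[0,0,0],0.045]
    - [[0,0,0.045],[0,0,0],0.045]

```text
time: 8.75
tool_pos: [0.4301, 0.2924, 0.063]
tool_rot: [3.141, 0.001, 0.011]
contact_force: [1.2, -0.3, -0.4]
opening: 0.0539
grip_force: 25.0
```

Request:
arm_command:
  moves:
    - [[0,0,0.001],[0,0,0],0.045]
    - [[0,0,0.002],[0,0,0],0.045]
    - [[0,0,0.003],[0,0,0],0.045]
    - [[0,0,0.004],[0,0,0],0.045]
    - [[0,0,0.005],[0,0,0],0.045]

```text
time: 9.25
tool_pos: [0.4303, 0.2928, 0.0588]
tool_rot: [-3.141, -0.0, 0.012]
contact_force: [0.2, 0.6, -0.9]
opening: 0.0541
grip_force: 25.0
```

Request:
arm_command:
  moves:
    - [[0,0,0.001],[0,0,0],0.045]
    - [[0,0,0.0015],[0,0,0],0.045]
    - [[0,0,0.002],[0,0,0],0.045]
    - [[0,0,0.0025],[0,0,0],0.045]
    - [[0,0,0.003],[0,0,0],0.045]

```text
time: 9.75
tool_pos: [0.4302, 0.2927, 0.0556]
tool_rot: [3.142, -0.0, 0.012]
contact_force: [-0.1, -1.2, -1.5]
opening: 0.0538
grip_force: 25.0
```

Request:
arm_command:
  moves:
    - [[0,0,0.0005],[0,0,0],0.045]
    - [[0,0,0.001],[0,0,0],0.045]
    - [[0,0,0.0015],[0,0,0],0.045]
    - [[0,0,0.002],[0,0,0],0.045]
    - [[0,0,0.002],[0,0,0],0.045]

```text
time: 10.25
tool_pos: [0.4302, 0.2927, 0.0536]
tool_rot: [3.141, 0.0, 0.012]
contact_force: [0.9, -0.9, -1.0]
opening: 0.0539
grip_force: 25.0
```

Request:
arm_command:
  moves:
    - [[0,0,0.0005],[0,0,0],0.045]
    - [[0,0,0.001],[0,0,0],0.045]
    - [[0,0,0.0015],[0,0,0],0.045]
    - [[0,0,0.0015],[0,0,0],0.045]
    - [[0,0,0.0015],[0,0,0],0.045]

```text
time: 10.75
tool_pos: [0.4302, 0.2927, 0.0522]
tool_rot: [3.141, 0.0, 0.012]
contact_force: [0.3, -0.5, -1.6]
opening: 0.0539
grip_force: 25.0
```

Request:
arm_command:
  moves:
    - [[0,0,0.0005],[0,0,0],0.045]
    - [[0,0,0.001],[0,0,0],0.045]
    - [[0,0,0.0015],[0,0,0],0.045]
    - [[0,0,0.0015],[0,0,0],0.045]
    - [[0,0,0.0015],[0,0,0],0.045]

```text
time: 11.25
tool_pos: [0.4302, 0.2927, 0.0507]
tool_rot: [3.142, 0.0, 0.012]
contact_force: [-0.3, 0.6, -1.4]
opening: 0.0539
grip_force: 25.0
```

Request:
arm_command:
  moves:
    - [[0,0,0.0005],[0,0,0],0.045]
    - [[0,0,0.001],[0,0,0],0.045]
    - [[0,0,0.0015],[0,0,0],0.045]
    - [[0,0,0.0015],[0,0,0],0.045]
    - [[0,0,0.0015],[0,0,0],0.045]

```text
time: 11.75
tool_pos: [0.4302, 0.2927, 0.0491]
tool_rot: [3.141, 0.0, 0.012]
contact_force: [1.0, 0.2, -1.1]
opening: 0.0535
grip_force: 25.0
```

Request:
arm_command:
  moves:
    - [[0,0,0.0005],[0,0,0],0.045]
    - [[0,0,0.001],[0,0,0],0.045]
    - [[0,0,0.0015],[0,0,0],0.045]
    - [[0,0,0.0015],[0,0,0],0.045]
    - [[0,0,0.0015],[0,0,0],0.045]

```text
time: 12.25
tool_pos: [0.4304, 0.2927, 0.0481]
tool_rot: [-3.142, -0.001, 0.012]
contact_force: [-0.7, -1.5, 5.6]
opening: 0.0536
grip_force: 25.0
```

Run:
```python
from h import *
snap('scene','4',(190,170,310,320),4)
F=[]
for i in range(4): robot.read_camera('scene');F.append(robot.observe()['contact_force'])
print(np.mean(F,0))
```

```text
[-0.37605675 -1.67327038  5.90474668]
```

View pics/scene4.png

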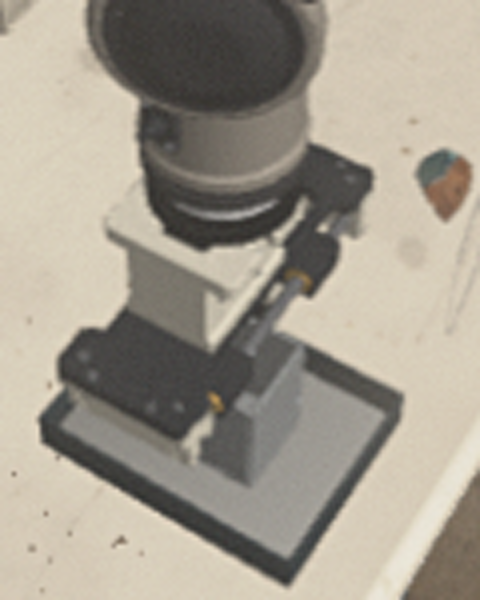

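The force is now +6 N and the bin's base is on the felt (corner at (250,482)), inside the tray walls. I open slowly, then withdraw upward.

Request:
arm_command:
  moves:
    - [[0,0,0],[0,0,0],0.056]
    - [[0,0,0],[0,0,0],0.06]
    - [[0,0,0],[0,0,0],0.066]
    - [[0,0,0],[0,0,0],0.074]
    - [[0,0,0],[0,0,0],0.08]
  squeeze: 5

```text
time: 13.0
tool_pos: [0.4302, 0.2927, 0.0476]
tool_rot: [3.141, 0.0, 0.012]
contact_force: [0.5, 0.5, -0.5]
opening: 0.0771
grip_force: 0.0
```

Request:
arm_command:
  moves:
    - [[0,0,0],[0,0,0],0.084]
    - [[0,0,0],[0,0,0],0.084]
    - [[0,0,-0.005],[0,0,0],0.084]
    - [[0,0,-0.015],[0,0,0],0.084]
    - [[0,0,-0.03],[0,0,0],0.084]

```text
time: 13.5
tool_pos: [0.4299, 0.2926, 0.0781]
tool_rot: [3.141, 0.001, 0.012]
contact_force: [-0.8, 0.8, 0.5]
opening: 0.0839
grip_force: 0.0
```

Request:
arm_command:
  moves:
    - [[0,0,-0.02],[0,0,0],0.084]
    - [[0,0,-0.05],[0,0,0],0.084]
    - [[0,0,-0.09],[0,0,0],0.084]
    - [[0,0,-0.12],[0,0,0],0.084]
    - [[0,0,-0.13],[0,0,0],0.084]

```text
time: 14.0
tool_pos: [0.4316, 0.2934, 0.212]
tool_rot: [-3.139, -0.006, 0.012]
contact_force: [-0.6, -0.3, -0.2]
opening: 0.084
grip_force: 0.0
```

Request:
arm_command:
  moves:
    - [[0,0.02,-0.02],[0,0,0],0.084]
    - [[0,0.06,-0.03],[0,0,0],0.084]
    - [[0,0.1,-0.03],[0,0,0],0.084]
    - [[0,0.13,-0.03],[0,0,0],0.084]
    - [[0,0.14,-0.03],[0,0,0],0.084]

```text
time: 14.5
tool_pos: [0.4314, 0.1505, 0.2375]
tool_rot: [3.141, 0.001, 0.009]
contact_force: [-0.2, 1.1, 1.0]
opening: 0.084
grip_force: 0.0
```

Run:
```python
from h import *
snap('scene','5',(190,90,320,320),2.6)
s=robot.observe();print(s['time'],s['tool_pos'],s['contact_force'],s['opening'])
```

```text
14.55 [0.43161347 0.15051765 0.23752352] [ 1.39622969 -0.91643837  0.65361795] 0.0839498362471212
```

View pics/scene5.png

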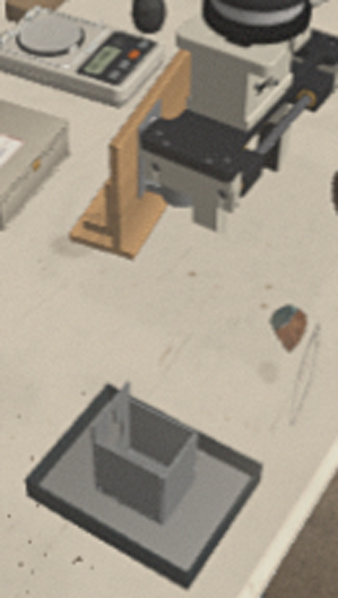

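The bin stands upright on the tray floor (around (145,470)), the gripper is clear, and the cup is at the board behind the gripper. I'm handing in.

```bash
python3 -c "
from cell import robot
print(robot.hand_in())"
```

```text
the job is handed in; nothing more can be done
None
```

The square bin is off its screw and standing upright in the front-left felt tray, released without a drop. The round cup was left untouched on its screw (last seen hanging before set-down, partly hidden behind the gripper in the final picture), and the job was handed in at about 14.6 s of the 38 s limit.

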